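# Park the coolant spray bottle in its sprung dock

### The arm

A 6-joint arm with a two-finger parallel gripper is mounted at the origin on a cart in front of the work surface, level with it; the furniture and walls round the work are solid. World frame = base frame: x ahead of the robot, y to its left, z up, the work surface at z = 0. Lengths are in m, angles in rad, forces in N, time in s.
With the tool pointing down it reaches from about 0.3 to 0.875 m from the base axis. Payload 4.2 kg.
Tool frame: the origin (TCP) lies at the very end of the fingers, on their centre line; the grasp point (between the pads) lies pinch_z behind it (pinch_z is the distance from the TCP to the grasp point, in m); z points along the fingers, y is the line along which they close (so a half turn about z gives the same grasp; the last joint's range is limited). The gripper opens to 85 mm and grips with 20 to 120 N. Pads are 22 mm wide; open, the fingers measure 114 mm over their backs; the gripper's body (76 mm by 85 mm) begins 54 mm behind the grasp point. The pads swing forward as they close: fully open they stand 13 mm farther back than shut.
Start: joints at [-1.222, 0.32, 1.565, -0, 1.257, -0.02], TCP at [0.207, -0.536, 0.231] pointing down, gripper open.
Joint ranges: [-3.11, 3.11], [-0.84, 2.01], [0.21, 2.61], [-1.34, 4.49], [0.05, 2.63], [-2.56, 2.56]. Speed limits (rad/s): [2.57, 2.57, 3.14, 3.14, 3.14, 3.14].

### API

Orientations are given as a unit quaternion [x, y, z, w].
In Python, from bench import * gives the robot as it stands.
- The arm moves only by the tool play_rows, never from a script. Its argument "motion" is a list of rows, each an object of numbers: "grip": the finger opening in m, from 0 to 0.0854; "tx", "ty", "tz": the shift along the tool's x, y, z in m; "wx", "wy", "wz": the turn, a rotation vector about the tool's x, y, z in degrees. A call has 1 to 10 rows; each row is the pose to reach, as a shift and turn from the pose commanded when the call began, along the tool's axes at that moment; what a row does not reach only later rows make up. A row lasts 1/12 s, in which the tool goes at most 41.7 mm and 7.16 degrees, less where a joint would pass 70% of its speed; a pose out of reach is approached as far as the arm can. A call with a gripper value outside its range is refused whole. The fingers move at their own pace and stop on an object; "grip_force" is the grip in N (left out, the last holds). Time passes only in rows, so rows that repeat a pose let the fingers close. It gives the time, the measured TCP pose, the force, the opening and the grip force at its end, in the units of the state.
- state(): the state, without advancing time (a new reading comes with each control period).
- snapshot(name): name is "scene" or "top" or "wrist"; returns a dict with "color" (400x640x3 uint8, red, green, blue), "fx", "fy", "cx", "cy" (pixels), "world_from_camera" (4x4, takes a point from camera to world coordinates); the wrist camera has in their place "hand_eye" (4x4, takes a point from camera to tool coordinates, whose origin is the TCP and whose axes are the flange's). Camera axes: x right, y up, looking along -z (the intrinsics and any distortion apply to the point x, -y, -z); pixel columns grow to the right and rows downward; lengths in m; the calibration is good to about 2 mm. A picture is of the moment at which its call begins: read the wrist's pose just before it. There is no depth.
- sign_off(): hands the job in; it is judged then, once.
Trained networks look in a picture, given as the dict that the camera call returned (one of the last four; its "shot" number tells which), for a name from the list of things; names that differ only in an ending like _2 or _b are one class to them, and where a whole thing is asked for, a point or a joint stands for the part that bears it (a point fixed in the world has none). Each returns a list of dicts, best first, with "p" (0 to 1); they miss things now and then, are a little off and sometimes report something else, mostly with a low value. They report only what shows in the picture. A call takes as long as a camera call.
- masks_of(picture, target): "mask" (400x640 bool, what is visible of it) and "extent" ([left, top, right, bottom] in pixels, round what is visible of it).
The state is a dict: "clock": time; "joint_positions": joint angles; "qvel": joint speeds; "tau": joint torques, N m; "ee_pos": TCP position; "tcp_rot": TCP orientation; "force": force on the tool from outside, world axes, zero at the start; "ft_torque": the same for the moment, N m; "opening": finger opening in m; "grip_force": force on a finger pad.
Only numpy, scipy, OpenCV 4.12 (cv2) and the standard library are available. Lean on these libraries where they do the work, as an engineer would, in place of code of your own. Each camera call takes 0.05 s, during which the arm holds its last target. There are 200 camera calls.

### The job

Slide the tall coolant spray bottle along the bench into the blue-ended dock and press it home against the orange sprung pad with about 10 newtons (never as much as 20) for a moment, then let go so that it stays standing in the dock, resting against the pad. Its pump head is loose and it tips easily, so push it only low down, in its lowest third, never lift or tip it, and leave the jars, tape, stone and slab where they are.

Things in the scene. Friction and masses are not known exactly. Their poses are not given: they have to be found in the camera images.
- coolant_bottle: Blue-violet spray bottle, white trigger head, 261 mm tall, 0.6 to 0.9 kg, standing. Origin on the bench under the neck, z up. Slab-shaped: below 165 mm it reaches x = -24 to +24 mm (broad faces look to +x and -x), y = -56 to +36 mm, corners rounded. The head overhangs to y = +58 mm above z = 188 mm. Its +x face starts turned roughly to the dock, the origin 0.25 to 0.5 m from the mouth.
- bottle_foot (a point): Middle of the bottle's foot, on the bench (at y = -10 mm in the bottle's frame; same axes). Pushed square on the -x face more than about 35 mm up, the bottle tips; lower, it slides, at about 3 to 8 N (weight and friction vary). Push near the middle of the face, or with two fingers set apart on it, and it keeps square.
- dock: Fixed dock: two low parallel aluminium rails with black tops, blue end plate. Origin on the bench at the middle of the open mouth, x pointing into the dock (about world +y), z up. Rails: 30 mm high, 104 mm apart in the clear (the bottle is 92 wide), from x = 0 inward; flared lips widen the mouth to about 137 mm at x = -23 mm. The blue plate begins at x = 128 mm.
- dock_mouth (a point): Same point and axes as the dock's origin. The bottle goes in broad face first, its x axis along the dock's, its foot's middle on the centre line y = 0. Home, its trailing face lies 1 to 31 mm outside the mouth line, so no finger need go between the rails, unless the pad is set deepest and pressed hard.
- pad_nearest (a point): Fixed point on the dock's centre line at x = 17 mm, z = 20 mm: the nearest place the orange pad's face can be. The pad (70 mm wide, heights 5 to 35 mm) is sprung, giving 0.5 mm per N along x, up to 12 mm. Its grey carriage is clamped at an unknown place: the free pad face lies 0 to 24 mm deeper than this point. That is not measured; feel for it.
- dark_jar: Bystander: jar with white lid and dark contents, diameter 55, height 68 mm. Origin at the middle of its underside.
- blue_lid_jar: Bystander: brown jar with blue lid, diameter 55, height 68 mm. Origin at the middle of its underside.
- tape: Bystander: black tape roll lying flat, diameter 62, height 19 mm. Origin at the middle of its underside.
- rough_stone: Bystander: brown rough stone, 44 x 52 x 36 mm. Origin at the middle of its underside.
- slab: Bystander: banded agate slab lying flat, 57 x 80 x 8 mm. Origin at the middle of its underside.

How it is judged:
By the outcome, as a careful person would: the job done as asked, in the order asked, and still so for the second after the job is handed in, with the robot touching nothing.
It also fails if it takes over 72 s, if anything falls off the work surface, if the arm or the gripper's body presses on something with over 40 N, if the wrist force passes 120 N, or if a joint passes its speed limit or range.

## Working session

There is one attempt and no reset: what is moved stays moved. The work goes in short steps, Python scripts to look and compute and a tool call to move; the robot and the scene stay as the last step left them, time stands still between calls to the robot, and variables do not carry over. Pictures are saved under pics/ and viewed, at most 10 in all, crops included, and the job is handed in when it is done.

Besides the shell and the picture viewer there is one more tool, called after "Call:" by a JSON object that holds its "name" and its "arguments". play_rows: Moves the arm, as the interface text tells. Its arguments: {"type":"object","properties":{"motion":{"type":"array"},"grip_force":{"type":"number"}},"required":["motion"]}

```bash
mkdir -p pics
python3 - <<'E'
from bench import *
import cv2,numpy as np
s=state();print(s)
ims=[]
for n in("scene","top"):
    p=snapshot(n);ims.append(p["color"])
    print(n,p["fx"],p["fy"],p["cx"],p["cy"],[k for k in p if k!='color'],np.round(p["world_from_camera"],4).tolist())
    for t in("coolant_bottle","dock"):
        for m in masks_of(p,t)[:2]: print(t,m["p"],m["extent"])
    cv2.imwrite(f"pics/{n}1.png",p["color"][:,:,::-1])
E
```

```text
{'clock': 0.0, 'joint_positions': array([-1.22198569e+00,  3.20293472e-01,  1.56570752e+00,  4.55720502e-06,
        1.25741443e+00, -1.99953837e-02]), 'qvel': array([ 2.90301488e-06,  8.54553925e-05, -4.00671262e-04,  1.78097272e-03,
       -1.98919520e-03,  3.61835258e-04]), 'tau': array([-1.03335726e-03, -4.15521920e+01, -2.34159815e+01,  6.84223558e-07,
        8.13788152e-03, -5.29539676e-06]), 'ee_pos': array([ 0.20712345, -0.53586783,  0.23047031]), 'tcp_rot': array([ 9.83045611e-01,  1.83358928e-01, -1.47026662e-04, -8.99449423e-04]), 'force': array([-0.10690313,  0.03825381,  0.43556301]), 'ft_torque': array([ 0.03007038,  0.01072949, -0.00610122]), 'grip_force': 0.0, 'opening': 0.08578817910356712}
scene 510.0126210257585 510.0126210257585 320.5384525474027 191.95996196723578 ['fx', 'fy', 'cx', 'cy', 'world_from_camera', 'shot'] [[-0.9039, 0.192, -0.3822, 0.0362], [-0.4277, -0.4034, 0.8089, 1.3246], [0.0011, 0.8946, 0.4468, 0.7089], [0.0, 0.0, 0.0, 1.0]]
coolant_bottle 0.91 [363.0, 107.5, 406.6, 193.2]
dock 0.91 [282.3, 228.4, 363.4, 278.9]
top 402.58311692392203 402.58311692392203 315.366798060654 195.5887200512692 ['fx', 'fy', 'cx', 'cy', 'world_from_camera', 'shot'] [[0.0222, 0.9878, -0.1541, 0.4424], [-0.9998, 0.0218, -0.0042, 0.1697], [-0.0008, 0.1542, 0.988, 0.9189], [0.0, 0.0, 0.0, 1.0]]
coolant_bottle 0.67 [404.4, 214.0, 469.9, 276.0]
dock 0.64 [186.2, 194.4, 270.8, 273.6]
```

View pics/top1.png

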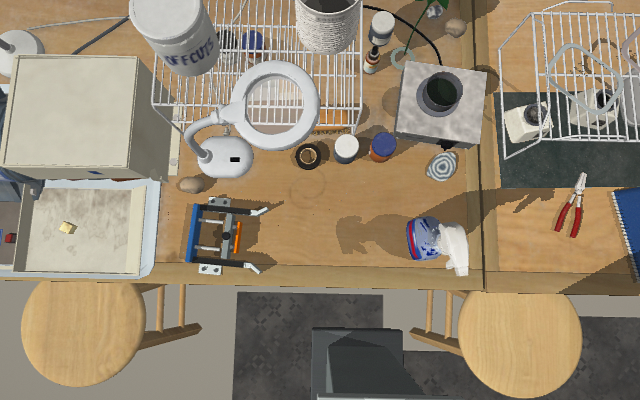

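View pics/scene1.png

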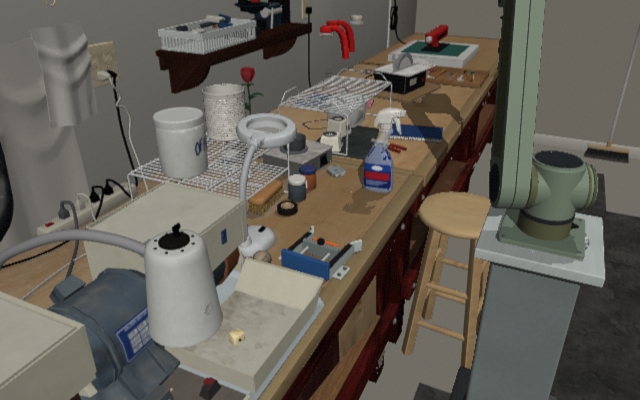

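The top view shows the bottle near (430,240), the dock with its blue plate at left (192,232), its mouth at right around x≈262, and the orange pad at (238,237). The bystanders are well above the lane. I'll zoom in next.

Run:
```python
from bench import *
import cv2,numpy as np
im=cv2.imread("pics/top1.png"); 
a=cv2.resize(im[190:290,175:275],None,fx=4,fy=4,interpolation=cv2.INTER_CUBIC)
b=cv2.resize(im[190:290,390:490],None,fx=4,fy=4,interpolation=cv2.INTER_CUBIC)
s=cv2.imread("pics/scene1.png")
c=cv2.resize(s[100:200,340:440],None,fx=4,fy=4,interpolation=cv2.INTER_CUBIC)
cv2.imwrite("pics/crop1.png",np.hstack([a,b]))
p=snapshot("wrist");print(np.round(p["hand_eye"],3).tolist(),p["fx"])
```

```text
[[0.0, 0.962, 0.273, 0.069], [1.0, -0.0, -0.0, 0.001], [-0.0, 0.273, -0.962, -0.142], [0.0, 0.0, 0.0, 1.0]] 276.93691952223423
```

View pics/crop1.png

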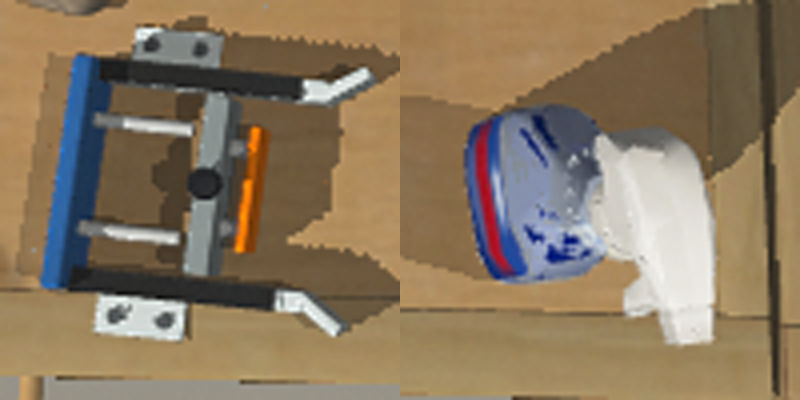

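The crop shows the dock rails' inner edges, upper from (103,80) to (302,98) and lower from (75,268) to (277,288). The bottle's label face looks left towards the dock, with its head overhanging towards the bench edge. I'll fit both poses.

```bash
cat > h.py <<'E'
from bench import *
import cv2,numpy as np
from scipy.optimize import minimize
from scipy.spatial.transform import Rotation as R
def proj(p,X):
    T=np.linalg.inv(p["world_from_camera"]); c=X@T[:3,:3].T+T[:3,3]
    return np.c_[p["cx"]+p["fx"]*c[:,0]/-c[:,2], p["cy"]-p["fy"]*c[:,1]/-c[:,2]]
def unproj(p,uv,z):
    uv=np.atleast_2d(uv);T=np.array(p["world_from_camera"])
    d=np.c_[(uv[:,0]-p["cx"])/p["fx"],-(uv[:,1]-p["cy"])/p["fy"],-np.ones(len(uv))]@T[:3,:3].T
    return T[:3,3]+d*((z-T[2,3])/d[:,2])[:,None]
def slab(q,H=.15):
    # outline of the foot (rounded), foot-centre pose q=(x,y,yaw)
    t=np.linspace(0,2*np.pi,41);r=.016
    o=np.c_[np.sign(np.cos(t))*(.024-r)+r*np.cos(t),np.sign(np.sin(t))*(.046-r)+r*np.sin(t)]
    c,s=np.cos(q[2]),np.sin(q[2]);o=o@np.array([[c,s],[-s,c]])+q[:2]
    return np.vstack([np.c_[o,0*t],np.c_[o,0*t+H]])
def fit(views,q0):
    def loss(q):
        L=0
        for p,m,roi in views:
            h=cv2.convexHull((proj(p,slab(q))*16).astype(np.int32))
            k=np.zeros(m.shape,np.uint8);cv2.fillConvexPoly(k,h,255,cv2.LINE_AA,4)
            L+=np.abs(k/255.-m)[roi].sum()
        return L
    r=minimize(loss,q0,method="Nelder-Mead",options=dict(initial_simplex=np.array([q0,q0+[.02,0,0],q0+[0,.02,0],q0+[0,0,.2]])))
    return r.x,r.fun
E
python3 - <<'E'
from h import *
top=snapshot("top");sc=snapshot("scene")
cr=np.array([[103,80],[302,98],[75,268],[277,288]])/4+[175,190]
w=unproj(top,cr,.03);print("rails",w.round(4).tolist())
d=(w[0]-w[1])+(w[2]-w[3]);print("dock yaw",np.degrees(np.arctan2(d[1],d[0])),"mouth",(w[1]+w[3])/2,"width",np.linalg.norm(w[1]-w[3]))
mt=masks_of(top,"coolant_bottle")[0]["mask"];ms=masks_of(sc,"coolant_bottle")[0]["mask"]
V=[(top,mt,np.s_[:,:428]),(sc,ms,np.s_[150:,:])]
f0=unproj(top,[418,238],0)[0]
print(f0)
for v in (V,V[:1],V[1:]):
    q,f=fit(v,np.array([f0[0],f0[1],1.5]));print(q.round(4),np.degrees(q[2]),f)
for t in("dark_jar","blue_lid_jar","tape","rough_stone","slab"):
    for m in masks_of(top,t)[:1]: e=m["extent"];print(t,m["p"],unproj(top,[(e[0]+e[2])/2,(e[1]+e[3])/2],0.02)[0].round(3))
print("bench edge",unproj(top,[[330,268],[460,278],[220,275]],0).round(3).tolist())
E
```

```text
rails [[0.543, 0.4274, 0.03], [0.5354, 0.3164, 0.03], [0.4395, 0.4359, 0.03], [0.4312, 0.3251, 0.03]]
dock yaw 85.89784991290114 mouth [0.48330553 0.32075211 0.03      ] width 0.10457340648899553
[ 0.49335886 -0.06175873  0.        ]
[ 0.4909 -0.0618  1.768 ] 101.29879079972198 233.12549019607843
[ 0.4887 -0.0621  1.7549] 100.5472677023259 52.23137254901961
[ 0.4974 -0.0725  1.2311] 70.53753809046377 117.69019607843137
blue_lid_jar 0.96 [0.702 0.024 0.02 ]
tape 0.58 [0.674 0.195 0.02 ]
rough_stone 0.57 [0.601 0.453 0.02 ]
slab 0.64 [ 0.656 -0.111  0.02 ]
bench edge [[0.422, 0.137, 0.0], [0.406, -0.154, 0.0], [0.401, 0.383, 0.0]]
```

```bash
cat >> h.py <<'E'
def tool(yaw,tilt=45):
    y,t=np.radians(yaw),np.radians(tilt);f=np.array([np.cos(y),np.sin(y),0]);u=np.array([0,0,1.])
    z=f*np.sin(t)-u*np.cos(t);x=f*np.cos(t)+u*np.sin(t)
    return R.from_matrix(np.c_[x,np.cross(z,x),z])
def rel(pos,rot,base=None):
    if base is None: s=state();base=(s["ee_pos"],R.from_quat(s["tcp_rot"]))
    p0,R0=base
    d=R0.inv().apply(np.array(pos)-p0);w=(R0.inv()*rot).as_rotvec(degrees=True)
    print("t mm",(d*1000).round(1),"w",w.round(2))
E
python3 - <<'E'
from h import *
rel([.508,-.185,.20],tool(100))
rel([.508,-.185,.012],tool(100),(np.array([.508,-.185,.20]),tool(100)))
E
```

```text
t mm [ 407.2 -219.3   31.3] w [ 30.87  37.53 -74.5 ]
t mm [-132.9    0.   132.9] w [0. 0. 0.]
```

Call:
{"name": "play_rows", "arguments": {"motion": [{"tx": 0.407,"ty": -0.219,"tz": 0.031,"wx": 30.9,"wy": 37.5,"wz": -74.5,"grip": 0.05},{"tx": 0.407,"ty": -0.219,"tz": 0.031,"wx": 30.9,"wy": 37.5,"wz": -74.5,"grip": 0.05},{"tx": 0.407,"ty": -0.219,"tz": 0.031,"wx": 30.9,"wy": 37.5,"wz": -74.5,"grip": 0.05},{"tx": 0.407,"ty": -0.219,"tz": 0.031,"wx": 30.9,"wy": 37.5,"wz": -74.5,"grip": 0.05},{"tx": 0.407,"ty": -0.219,"tz": 0.031,"wx": 30.9,"wy": 37.5,"wz": -74.5,"grip": 0.05},{"tx": 0.407,"ty": -0.219,"tz": 0.031,"wx": 30.9,"wy": 37.5,"wz": -74.5,"grip": 0.05},{"tx": 0.407,"ty": -0.219,"tz": 0.031,"wx": 30.9,"wy": 37.5,"wz": -74.5,"grip": 0.05}]}}

```text
clock: 1.38
ee_pos: [0.3976, -0.3141, 0.2121]
tcp_rot: [0.824, 0.517, 0.15, -0.178]
force: [0.6, 0.1, 0.1]
opening: 0.0503
grip_force: 0.0
```

Run:
```python
from h import *
rel([.508,-.185,.20],tool(100))
```

```text
t mm [144.4  49.6  75.5] w [ 13.39  16.28 -32.24]
```

Call:
{"name": "play_rows", "arguments": {"motion": [{"tx": 0.144,"ty": 0.05,"tz": 0.075,"wx": 13.4,"wy": 16.3,"wz": -32.2},{"tx": 0.144,"ty": 0.05,"tz": 0.075,"wx": 13.4,"wy": 16.3,"wz": -32.2},{"tx": 0.144,"ty": 0.05,"tz": 0.075,"wx": 13.4,"wy": 16.3,"wz": -32.2},{"tx": 0.144,"ty": 0.05,"tz": 0.075,"wx": 13.4,"wy": 16.3,"wz": -32.2},{"tx": 0.144,"ty": 0.05,"tz": 0.075,"wx": 13.4,"wy": 16.3,"wz": -32.2},{"tx": 0.144,"ty": 0.05,"tz": 0.075,"wx": 13.4,"wy": 16.3,"wz": -32.2},{"tx": 0.144,"ty": 0.05,"tz": 0.075,"wx": 13.4,"wy": 16.3,"wz": -32.2},{"tx": 0.144,"ty": 0.05,"tz": 0.075,"wx": 13.4,"wy": 16.3,"wz": -32.2}]}}

```text
schema error: expected keys grip, tx, ty, tz, wx, wy, wz
```

Run:
```python
from h import *
s=state();print(s["ee_pos"],s["joint_positions"],s["force"])
rel([.508,-.185,.02],tool(100))
p=snapshot("wrist");cv2.imwrite("pics/w1.png",p["color"][:,:,::-1])
```

```text
[ 0.39756611 -0.31411236  0.2121199 ] [-0.89926353  0.38429834  1.60612583  0.33494888  1.49180701 -0.53350072] [0.61750356 0.09207933 0.11858748]
t mm [ 66.9  74.6 236.1] w [ 13.39  16.28 -32.24]
```

View pics/w1.png

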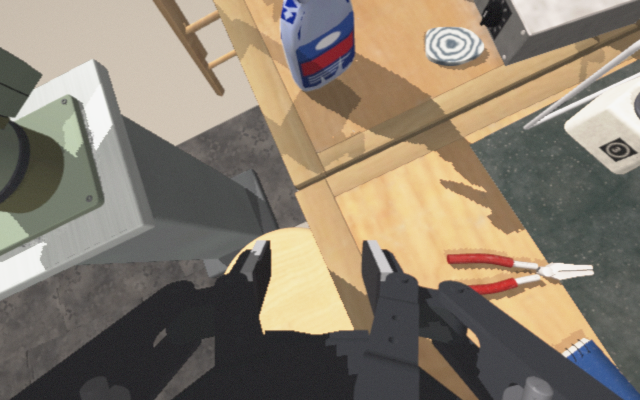

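The wrist view has the bottle foot at about (325,75), the pliers at (500,270) and nothing in the approach lane. The move was refused because each row needs every key, so I'll resend it.

Call:
{"name": "play_rows", "arguments": {"motion": [{"tx": 0.144,"ty": 0.05,"tz": 0.075,"wx": 13.4,"wy": 16.3,"wz": -32.2,"grip": 0.05},{"tx": 0.144,"ty": 0.05,"tz": 0.075,"wx": 13.4,"wy": 16.3,"wz": -32.2,"grip": 0.05},{"tx": 0.144,"ty": 0.05,"tz": 0.075,"wx": 13.4,"wy": 16.3,"wz": -32.2,"grip": 0.05},{"tx": 0.144,"ty": 0.05,"tz": 0.075,"wx": 13.4,"wy": 16.3,"wz": -32.2,"grip": 0.05},{"tx": 0.144,"ty": 0.05,"tz": 0.075,"wx": 13.4,"wy": 16.3,"wz": -32.2,"grip": 0.05},{"tx": 0.144,"ty": 0.05,"tz": 0.075,"wx": 13.4,"wy": 16.3,"wz": -32.2,"grip": 0.05},{"tx": 0.144,"ty": 0.05,"tz": 0.075,"wx": 13.4,"wy": 16.3,"wz": -32.2,"grip": 0.05},{"tx": 0.144,"ty": 0.05,"tz": 0.075,"wx": 13.4,"wy": 16.3,"wz": -32.2,"grip": 0.05}]}}

```text
clock: 2.1
ee_pos: [0.5078, -0.1876, 0.199]
tcp_rot: [0.597, 0.706, 0.245, -0.293]
force: [-0.8, -1.1, 0.3]
opening: 0.0501
grip_force: 0.0
```

Run:
```python
from h import *
s=state();print(s["ee_pos"],s["joint_positions"],s["force"])
rel([.508,-.185,.02],tool(100))
p=snapshot("wrist");cv2.imwrite("pics/w2.png",p["color"][:,:,::-1])
for m in masks_of(p,"coolant_bottle")[:2]: print(m["p"],m["extent"])
print(p["fx"],p["cx"],p["cy"],list(p))
```

```text
[ 0.50782043 -0.18763731  0.19895166] [-0.65938253  0.5765673   1.46639045  0.50097738  1.71431097 -0.91385192] [-0.82435986 -1.11068135  0.28861114]
t mm [-124.5    1.4  128.5] w [ 0.06  0.08 -0.42]
0.8 [207.3, 1.7, 360.3, 226.7]
276.93691952223423 316.1051817004225 203.6833548967631 ['color', 'fx', 'fy', 'cx', 'cy', 'hand_eye', 'shot']
```

View pics/w2.png

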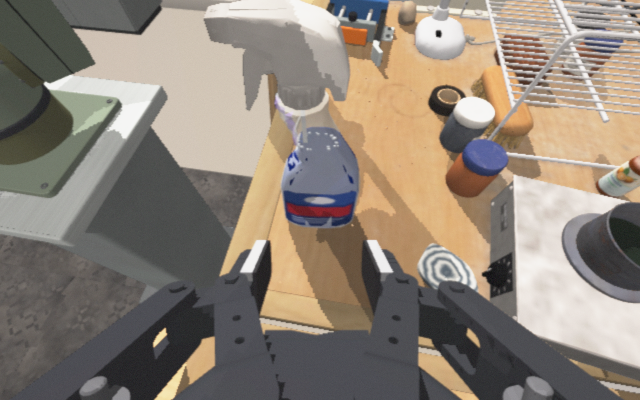

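The bottle's back face is centred ahead of the fingers, with its foot edge at row ≈224, columns 288–354. I'll refine its pose with this view plus the top one.

Run:
```python
from h import *
s=state();p=snapshot("wrist")
F=np.eye(4);F[:3,:3]=R.from_quat(s["tcp_rot"]).as_matrix();F[:3,3]=s["ee_pos"]
p["world_from_camera"]=F@p["hand_eye"]
top=snapshot("top")
m=masks_of(p,"coolant_bottle")[0]["mask"]
mt=masks_of(top,"coolant_bottle")[0]["mask"]
W=(p,m,np.s_[165:,:]);T=(top,mt,np.s_[:,:428])
for v in ([W],[W,T]):
    q,f=fit(v,np.array([.489,-.062,1.75]));print(q.round(4),np.degrees(q[2]),f)
print(unproj(p,[[290,221],[321,226],[352,222]],0).round(4).tolist())
```

```text
[ 0.4895 -0.0584  1.681 ] 96.31381213075812 291.964705882353
[ 0.4895 -0.0595  1.6671] 95.51968137747907 406.6
[[0.4514, -0.0819, 0.0], [0.4952, -0.0823, 0.0], [0.5368, -0.0691, 0.0]]
```

```bash
cat >> h.py <<'E'
C=.030
def foot_path(s):
    # foot-centre pose after s m of travel: straight at 99 deg, arc 99->86, straight at 86
    p=np.array([.4895,-.060]);n=400;y=99.
    for k in range(n):
        l=s*(k+.5)/n;y=99-13*np.clip((l-.10)/.095,0,1);p=p+s/n*np.array([np.cos(np.radians(y)),np.sin(np.radians(y))])
    return p,(99-13*np.clip((s-.10)/.095,0,1))
def tcp(s,z=.014):
    p,y=foot_path(s);f=np.array([np.cos(np.radians(y)),np.sin(np.radians(y))])
    return np.r_[p-C*f,z],tool(y)
E
python3 - <<'E'
from h import *
print(foot_path(.195),foot_path(.38))
rel(*tcp(-.075))
rel(*tcp(-.01),tcp(-.075))
rel(*tcp(.03),tcp(-.075))
E
```

```text
(array([0.46972159, 0.13347497]), np.float64(86.0)) (array([0.48262654, 0.31802432]), np.float64(86.0))
t mm [-114.3    3.   148.8] w [-0.56  0.12  0.36]
t mm [46. -0. 46.] w [0. 0. 0.]
t mm [74.2  0.  74.2] w [0. 0. 0.]
```

Call:
{"name": "play_rows", "arguments": {"motion": [{"tx": -0.03,"ty": 0.001,"tz": 0.037,"wx": -0.3,"wy": 0.1,"wz": 0.2,"grip": 0.05},{"tx": -0.057,"ty": 0.002,"tz": 0.075,"wx": -0.6,"wy": 0.1,"wz": 0.4,"grip": 0.05},{"tx": -0.085,"ty": 0.003,"tz": 0.112,"wx": -0.6,"wy": 0.1,"wz": 0.4,"grip": 0.05},{"tx": -0.105,"ty": 0.003,"tz": 0.137,"wx": -0.6,"wy": 0.1,"wz": 0.4,"grip": 0.05},{"tx": -0.112,"ty": 0.003,"tz": 0.146,"wx": -0.6,"wy": 0.1,"wz": 0.4,"grip": 0.05},{"tx": -0.114,"ty": 0.003,"tz": 0.149,"wx": -0.6,"wy": 0.1,"wz": 0.4,"grip": 0.05},{"tx": -0.114,"ty": 0.003,"tz": 0.149,"wx": -0.6,"wy": 0.1,"wz": 0.4,"grip": 0.05},{"tx": -0.114,"ty": 0.003,"tz": 0.149,"wx": -0.6,"wy": 0.1,"wz": 0.4,"grip": 0.05}]}}

```text
clock: 3.07
ee_pos: [0.5068, -0.1635, 0.0148]
tcp_rot: [0.6, 0.703, 0.249, -0.29]
force: [0.6, 0.2, 1.0]
opening: 0.05
grip_force: 0.0
```

Run:
```python
from h import *
s=state();print(s["ee_pos"],s["force"])
for S in(-.025,.0,.02): rel(*tcp(S))
```

```text
[ 0.50675817 -0.16346757  0.01475561] [0.62127731 0.20297697 0.97328956]
t mm [34.8 -0.9 35.8] w [0.07 0.04 0.04]
t mm [52.5 -0.9 53.5] w [0.07 0.04 0.04]
t mm [66.6 -0.9 67.6] w [0.07 0.04 0.04]
```

Call:
{"name": "play_rows", "arguments": {"motion": [{"tx": 0.012,"ty": 0,"tz": 0.012,"wx": 0,"wy": 0,"wz": 0,"grip": 0.05},{"tx": 0.024,"ty": 0,"tz": 0.025,"wx": 0,"wy": 0,"wz": 0,"grip": 0.05},{"tx": 0.033,"ty": -0.001,"tz": 0.034,"wx": 0,"wy": 0,"wz": 0,"grip": 0.05},{"tx": 0.037,"ty": -0.001,"tz": 0.038,"wx": 0,"wy": 0,"wz": 0,"grip": 0.05},{"tx": 0.04,"ty": -0.001,"tz": 0.041,"wx": 0,"wy": 0,"wz": 0,"grip": 0.05},{"tx": 0.043,"ty": -0.001,"tz": 0.044,"wx": 0,"wy": 0,"wz": 0,"grip": 0.05},{"tx": 0.046,"ty": -0.001,"tz": 0.047,"wx": 0,"wy": 0,"wz": 0,"grip": 0.05},{"tx": 0.049,"ty": -0.001,"tz": 0.05,"wx": 0,"wy": 0,"wz": 0,"grip": 0.05}]}}

```text
clock: 3.73
ee_pos: [0.4943, -0.094, 0.0129]
tcp_rot: [0.6, 0.702, 0.249, -0.291]
force: [-0.4, -0.5, -0.1]
opening: 0.0498
grip_force: 0.0
```

Call:
{"name": "play_rows", "arguments": {"motion": [{"tx": 0.003,"ty": 0,"tz": 0.002,"wx": 0,"wy": 0,"wz": 0,"grip": 0.05},{"tx": 0.006,"ty": 0,"tz": 0.005,"wx": 0,"wy": 0,"wz": 0,"grip": 0.05},{"tx": 0.009,"ty": 0,"tz": 0.008,"wx": 0,"wy": 0,"wz": 0,"grip": 0.05},{"tx": 0.011,"ty": 0,"tz": 0.01,"wx": 0,"wy": 0,"wz": 0,"grip": 0.05},{"tx": 0.013,"ty": 0,"tz": 0.012,"wx": 0,"wy": 0,"wz": 0,"grip": 0.05},{"tx": 0.015,"ty": 0,"tz": 0.014,"wx": 0,"wy": 0,"wz": 0,"grip": 0.05}]}}

```text
clock: 4.23
ee_pos: [0.4912, -0.074, 0.0135]
tcp_rot: [0.6, 0.703, 0.248, -0.291]
force: [-0.2, -4.8, 1.1]
opening: 0.0502
grip_force: 2.3
```

Run:
```python
from h import *
s=state();print(s["ee_pos"],s["force"])
p=snapshot("wrist");top=snapshot("top")
mt=masks_of(top,"coolant_bottle")[0]
q,f=fit([(top,mt["mask"],np.s_[:,:418])],np.array([.488,-.045,1.72]));print(mt["p"],q,np.degrees(q[2]),f)
cv2.imwrite("pics/w3.png",np.hstack([p["color"],top["color"][150:300,300:500].repeat(2,0).repeat(2,1)[:400] if 0 else cv2.resize(top["color"][190:290,400:440],(160,400))])[:,:,::-1])
```

```text
[ 0.49124578 -0.07397317  0.01346   ] [-0.20087532 -4.7754615   1.13151443]
0.89 [ 0.48827629 -0.0489308   1.74763897] 100.13233722550032 41.51372549019608
```

View pics/w3.png

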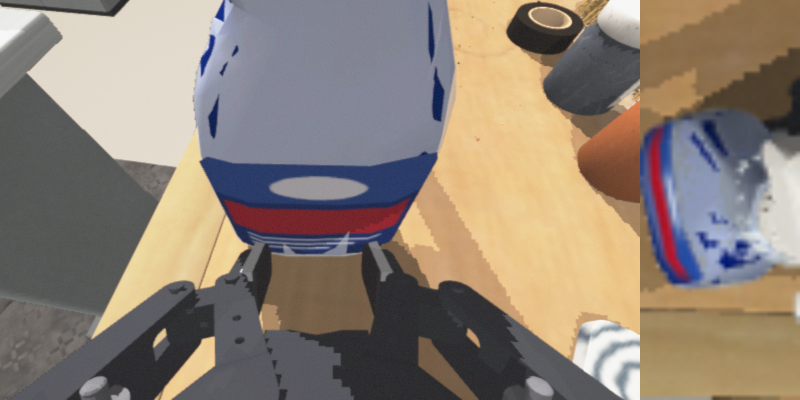

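Both fingertips press the lower face squarely and evenly, at about (255,250) and (380,250), and the bottle stands upright. I'll push on.

Call:
{"name": "play_rows", "arguments": {"motion": [{"tx": 0.004,"ty": 0,"tz": 0.004,"wx": 0,"wy": 0,"wz": 0,"grip": 0.05},{"tx": 0.008,"ty": 0,"tz": 0.008,"wx": 0,"wy": 0,"wz": 0,"grip": 0.05},{"tx": 0.013,"ty": 0,"tz": 0.013,"wx": 0,"wy": 0,"wz": 0,"grip": 0.05},{"tx": 0.018,"ty": 0,"tz": 0.018,"wx": 0,"wy": 0,"wz": 0,"grip": 0.05},{"tx": 0.023,"ty": 0,"tz": 0.023,"wx": 0,"wy": 0,"wz": 0,"grip": 0.05},{"tx": 0.028,"ty": 0,"tz": 0.028,"wx": 0,"wy": 0,"wz": 0,"grip": 0.05},{"tx": 0.033,"ty": 0,"tz": 0.033,"wx": 0,"wy": 0,"wz": 0,"grip": 0.05},{"tx": 0.038,"ty": 0,"tz": 0.038,"wx": 0,"wy": 0,"wz": 0,"grip": 0.05},{"tx": 0.043,"ty": 0,"tz": 0.043,"wx": 0,"wy": 0,"wz": 0,"grip": 0.05},{"tx": 0.048,"ty": 0,"tz": 0.048,"wx": 0,"wy": 0,"wz": 0,"grip": 0.05}]}}

```text
clock: 5.22
ee_pos: [0.4799, -0.0057, 0.0135]
tcp_rot: [0.6, 0.702, 0.248, -0.292]
force: [1.2, -4.6, -0.1]
opening: 0.0499
grip_force: 1.9
```

Run:
```python
from h import *
s=state();print(s["ee_pos"],s["force"],s["qvel"].round(2))
b=(s["ee_pos"],R.from_quat(s["tcp_rot"]))
print(R.from_quat(s["tcp_rot"]).apply([1,0,0]))
for S in np.arange(.09,.165,.007): print(S);rel(*tcp(S),b)
```

```text
[ 0.47992755 -0.00573489  0.01349774] [ 1.21638692 -4.6474375  -0.07614514] [ 0.13 -0.04  0.11  0.1  -0.1   0.  ]
[-0.11022381  0.69794271  0.70762044]
0.09
t mm [3.8 1.  3.1] w [-0.05 -0.04 -0.02]
0.097
t mm [8.8 1.  8.1] w [-0.05 -0.04 -0.02]
0.10400000000000001
t mm [13.7  0.7 13. ] w [-0.44 -0.04  0.37]
0.11100000000000002
t mm [18.7  0.3 18. ] w [-1.11 -0.04  1.05]
0.11800000000000002
t mm [23.6  0.1 22.9] w [-1.79 -0.04  1.72]
0.12500000000000003
t mm [28.6 -0.1 27.9] w [-2.47 -0.04  2.4 ]
0.13200000000000003
t mm [33.5 -0.1 32.9] w [-3.15 -0.04  3.08]
0.13900000000000004
t mm [38.5  0.  37.8] w [-3.82 -0.04  3.75]
0.14600000000000005
t mm [43.5  0.2 42.8] w [-4.5  -0.04  4.43]
0.15300000000000005
t mm [48.4  0.6 47.8] w [-5.18 -0.04  5.11]
0.16000000000000006
t mm [53.4  1.  52.7] w [-5.86 -0.04  5.79]
```

Call:
{"name": "play_rows", "arguments": {"motion": [{"tx": 0.005,"ty": 0,"tz": 0.0045,"wx": 0,"wy": 0,"wz": 0,"grip": 0.05},{"tx": 0.01,"ty": 0,"tz": 0.0095,"wx": 0,"wy": 0,"wz": 0,"grip": 0.05},{"tx": 0.0145,"ty": 0,"tz": 0.014,"wx": -0.4,"wy": 0,"wz": 0.4,"grip": 0.05},{"tx": 0.0195,"ty": 0,"tz": 0.019,"wx": -1.1,"wy": 0,"wz": 1.1,"grip": 0.05},{"tx": 0.0245,"ty": 0,"tz": 0.024,"wx": -1.8,"wy": 0,"wz": 1.8,"grip": 0.05},{"tx": 0.029,"ty": 0,"tz": 0.0285,"wx": -2.5,"wy": 0,"wz": 2.4,"grip": 0.05},{"tx": 0.034,"ty": 0,"tz": 0.0335,"wx": -3.1,"wy": 0,"wz": 3.1,"grip": 0.05},{"tx": 0.039,"ty": 0,"tz": 0.0385,"wx": -3.8,"wy": 0,"wz": 3.8,"grip": 0.05},{"tx": 0.044,"ty": 0.0002,"tz": 0.0435,"wx": -4.5,"wy": 0,"wz": 4.4,"grip": 0.05},{"tx": 0.049,"ty": 0.0006,"tz": 0.0485,"wx": -5.2,"wy": 0,"wz": 5.1,"grip": 0.05}]}}

```text
clock: 6.05
ee_pos: [0.4697, 0.0623, 0.014]
tcp_rot: [0.644, 0.662, 0.267, -0.275]
force: [-0.9, -3.6, -1.3]
opening: 0.0501
grip_force: 1.6
```

Run:
```python
from h import *
s=state();print(s["ee_pos"],s["force"])
b=(s["ee_pos"],R.from_quat(s["tcp_rot"]));top=snapshot("top")
y=R.from_quat(s["tcp_rot"]).apply([0,1,0]);print("tool yaw",np.degrees(np.arctan2(y[1],y[0]))+90)
mt=masks_of(top,"coolant_bottle")[0]
q,f=fit([(top,mt["mask"],np.s_[:,:378])],np.array([.476,.088,1.62]));print(mt["p"],mt["extent"],q,np.degrees(q[2]),f)
for S in np.arange(.16,.235,.007): print(S);rel(*tcp(S),b)
```

```text
[0.46973955 0.06234287 0.01400424] [-0.92173698 -3.55588636 -1.31341264]
tool yaw 91.62552556406645
0.9 [339.2, 221.9, 372.5, 286.2] [0.46231268 0.08716243 1.74349475] 99.89489097654852 332.97254901960787
0.16
t mm [ 4.4 -0.4  4.4] w [-0.57 -0.04  0.61]
0.167
t mm [ 9.3 -0.8  9.3] w [-1.25 -0.04  1.28]
0.17400000000000002
t mm [14.3 -1.  14.3] w [-1.93 -0.04  1.96]
0.18100000000000002
t mm [19.2 -1.1 19.3] w [-2.61 -0.04  2.64]
0.18800000000000003
t mm [24.2 -1.1 24.2] w [-3.29 -0.04  3.32]
0.19500000000000003
t mm [29.1 -0.9 29.2] w [-3.96 -0.04  3.99]
0.20200000000000004
t mm [34.1 -0.3 34.1] w [-3.96 -0.04  3.99]
0.20900000000000005
t mm [39.   0.4 39.1] w [-3.96 -0.04  3.99]
0.21600000000000005
t mm [43.9  1.1 44. ] w [-3.96 -0.04  3.99]
0.22300000000000006
t mm [48.8  1.8 48.9] w [-3.96 -0.04  3.99]
0.23000000000000007
t mm [53.8  2.5 53.8] w [-3.96 -0.04  3.99]
```

Call:
{"name": "play_rows", "arguments": {"motion": [{"tx": 0.0055,"ty": -0.0004,"tz": 0.0055,"wx": -0.6,"wy": 0,"wz": 0.6,"grip": 0.05},{"tx": 0.0105,"ty": -0.0008,"tz": 0.0105,"wx": -1.3,"wy": 0,"wz": 1.3,"grip": 0.05},{"tx": 0.0155,"ty": -0.001,"tz": 0.0155,"wx": -1.9,"wy": 0,"wz": 2.0,"grip": 0.05},{"tx": 0.0205,"ty": -0.001,"tz": 0.0205,"wx": -2.6,"wy": 0,"wz": 2.6,"grip": 0.05},{"tx": 0.025,"ty": -0.001,"tz": 0.025,"wx": -3.3,"wy": 0,"wz": 3.3,"grip": 0.05},{"tx": 0.03,"ty": -0.0009,"tz": 0.03,"wx": -4.0,"wy": 0,"wz": 4.0,"grip": 0.05},{"tx": 0.035,"ty": -0.0003,"tz": 0.035,"wx": -4.0,"wy": 0,"wz": 4.0,"grip": 0.05},{"tx": 0.04,"ty": 0.0004,"tz": 0.04,"wx": -4.0,"wy": 0,"wz": 4.0,"grip": 0.05},{"tx": 0.043,"ty": 0.001,"tz": 0.043,"wx": -4.0,"wy": 0,"wz": 4.0,"grip": 0.05},{"tx": 0.045,"ty": 0.0012,"tz": 0.045,"wx": -4.0,"wy": 0,"wz": 4.0,"grip": 0.05}]}}

```text
clock: 6.98
ee_pos: [0.4694, 0.1259, 0.014]
tcp_rot: [0.675, 0.631, 0.28, -0.261]
force: [-0.2, -3.3, -1.6]
opening: 0.0501
grip_force: 1.6
```

Run:
```python
from h import *
s=state();print(s["ee_pos"],s["force"])
y=R.from_quat(s["tcp_rot"]).apply([0,1,0]);print("tool yaw",np.degrees(np.arctan2(y[1],y[0]))+90)
p=snapshot("wrist");top=snapshot("top")
a=cv2.resize(p["color"],(400,250));a=np.vstack([a,np.zeros((150,400,3),np.uint8)])
b=cv2.resize(top["color"][195:285,180:380][:, :],(800,360),interpolation=cv2.INTER_CUBIC)
w=p["color"][140:380,120:520]
cv2.imwrite("pics/m1.png",np.vstack([b,np.hstack([w,np.zeros((240,400,3),np.uint8)])])[:,:,::-1])
```

```text
[0.46939999 0.12589805 0.01404662] [-0.2460589  -3.32401895 -1.56192361]
tool yaw 86.11359364386398
```

View pics/m1.png

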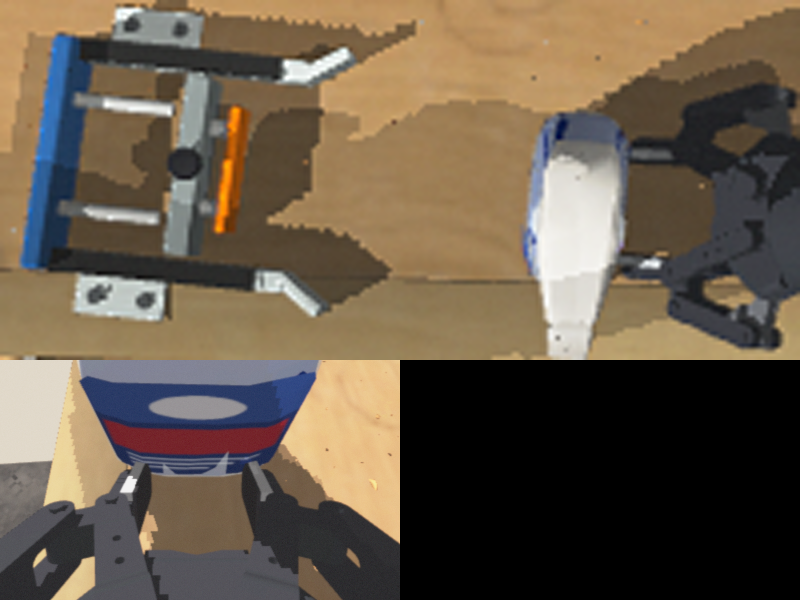

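The top view shows the bottle square in front of the mouth and on the dock's centre line. The wrist view shows both fingers on its lower face, so I'll go straight ahead.

Call:
{"name": "play_rows", "arguments": {"motion": [{"tx": 0.003,"ty": 0,"tz": 0.003,"wx": 0,"wy": 0,"wz": 0,"grip": 0.05},{"tx": 0.008,"ty": 0,"tz": 0.008,"wx": 0,"wy": 0,"wz": 0,"grip": 0.05},{"tx": 0.013,"ty": 0,"tz": 0.013,"wx": 0,"wy": 0,"wz": 0,"grip": 0.05},{"tx": 0.018,"ty": 0,"tz": 0.018,"wx": 0,"wy": 0,"wz": 0,"grip": 0.05},{"tx": 0.023,"ty": 0,"tz": 0.023,"wx": 0,"wy": 0,"wz": 0,"grip": 0.05},{"tx": 0.028,"ty": 0,"tz": 0.028,"wx": 0,"wy": 0,"wz": 0,"grip": 0.05},{"tx": 0.033,"ty": 0,"tz": 0.033,"wx": 0,"wy": 0,"wz": 0,"grip": 0.05},{"tx": 0.038,"ty": 0,"tz": 0.038,"wx": 0,"wy": 0,"wz": 0,"grip": 0.05},{"tx": 0.043,"ty": 0,"tz": 0.043,"wx": 0,"wy": 0,"wz": 0,"grip": 0.05},{"tx": 0.047,"ty": 0,"tz": 0.047,"wx": 0,"wy": 0,"wz": 0,"grip": 0.05}]}}

```text
clock: 7.92
ee_pos: [0.4736, 0.1925, 0.0141]
tcp_rot: [0.675, 0.631, 0.28, -0.261]
force: [0.3, -5.1, 1.7]
opening: 0.0497
grip_force: 2.2
```

```bash
cat >> h.py <<'E'
def view(name):
    s=state();top=snapshot("top");p=snapshot("wrist")
    dm=np.array([.4833,.3208]);f=np.array([np.cos(np.radians(86)),np.sin(np.radians(86))])
    d=s["ee_pos"][:2]-dm;y=R.from_quat(s["tcp_rot"]).apply([0,1,0])
    print("tcp in dock mm",(1000*np.array([d@f,-d[0]*f[1]+d[1]*f[0]])).round(1),"z",s["ee_pos"][2].round(4),"F",s["force"].round(2),"along",(-s["force"][:2]@f).round(2),"yaw",(np.degrees(np.arctan2(y[1],y[0]))+90).round(2),"t",s["clock"])
    b=cv2.resize(top["color"][195:285,180:330],(800,480),interpolation=cv2.INTER_CUBIC)
    cv2.imwrite(name,b[:,:,::-1])
E
python3 -c "
from h import *
view('pics/m2.png')"
```

```text
tcp in dock mm [-128.6    0.7] z 0.0141 F [ 0.26 -5.07  1.74] along 5.04 yaw 86.1 t 7.9167
```

View pics/m2.png

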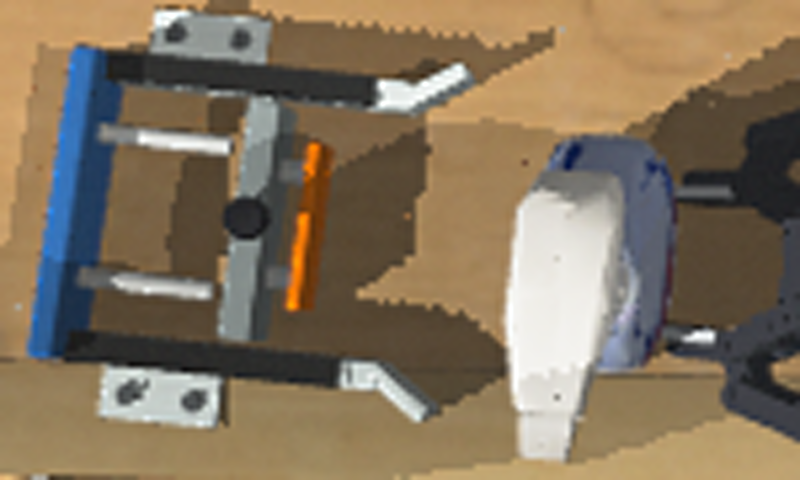

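The bottle stands square to the dock at about (610,250), near enough to the centre line for the flared lips. On into the mouth.

Call:
{"name": "play_rows", "arguments": {"motion": [{"tx": 0.003,"ty": 0,"tz": 0.003,"wx": 0,"wy": 0,"wz": 0,"grip": 0.05},{"tx": 0.008,"ty": 0,"tz": 0.008,"wx": 0,"wy": 0,"wz": 0,"grip": 0.05},{"tx": 0.013,"ty": 0,"tz": 0.013,"wx": 0,"wy": 0,"wz": 0,"grip": 0.05},{"tx": 0.018,"ty": 0,"tz": 0.018,"wx": 0,"wy": 0,"wz": 0,"grip": 0.05},{"tx": 0.023,"ty": 0,"tz": 0.023,"wx": 0,"wy": 0,"wz": 0,"grip": 0.05},{"tx": 0.028,"ty": 0,"tz": 0.028,"wx": 0,"wy": 0,"wz": 0,"grip": 0.05},{"tx": 0.033,"ty": 0,"tz": 0.033,"wx": 0,"wy": 0,"wz": 0,"grip": 0.05},{"tx": 0.037,"ty": 0,"tz": 0.037,"wx": 0,"wy": 0,"wz": 0,"grip": 0.05},{"tx": 0.041,"ty": 0,"tz": 0.041,"wx": 0,"wy": 0,"wz": 0,"grip": 0.05},{"tx": 0.044,"ty": 0,"tz": 0.044,"wx": 0,"wy": 0,"wz": 0,"grip": 0.05}]}}

```text
clock: 8.85
ee_pos: [0.4779, 0.2544, 0.0141]
tcp_rot: [0.675, 0.631, 0.28, -0.261]
force: [-0.4, -5.0, 0.8]
opening: 0.0497
grip_force: 2.3
```

```bash
python3 -c "
from h import *
view('pics/m3.png')"
```

```text
tcp in dock mm [-66.6   0.7] z 0.0141 F [-0.45 -5.02  0.77] along 5.04 yaw 86.1 t 8.85
```

View pics/m3.png

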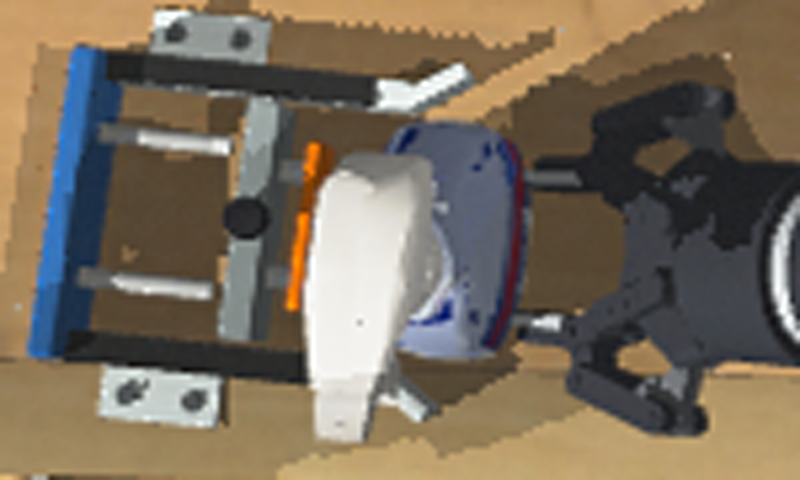

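The bottle is in the flared mouth between the lips with clearance on both sides, and the pad is still ahead. I'll slow down now.

Call:
{"name": "play_rows", "arguments": {"motion": [{"tx": 0.003,"ty": 0,"tz": 0.003,"wx": 0,"wy": 0,"wz": 0,"grip": 0.05},{"tx": 0.006,"ty": 0,"tz": 0.006,"wx": 0,"wy": 0,"wz": 0,"grip": 0.05},{"tx": 0.009,"ty": 0,"tz": 0.009,"wx": 0,"wy": 0,"wz": 0,"grip": 0.05},{"tx": 0.012,"ty": 0,"tz": 0.012,"wx": 0,"wy": 0,"wz": 0,"grip": 0.05},{"tx": 0.0145,"ty": 0,"tz": 0.0145,"wx": 0,"wy": 0,"wz": 0,"grip": 0.05},{"tx": 0.017,"ty": 0,"tz": 0.017,"wx": 0,"wy": 0,"wz": 0,"grip": 0.05},{"tx": 0.0185,"ty": 0,"tz": 0.0185,"wx": 0,"wy": 0,"wz": 0,"grip": 0.05},{"tx": 0.02,"ty": 0,"tz": 0.02,"wx": 0,"wy": 0,"wz": 0,"grip": 0.05}]}}

```text
clock: 9.62
ee_pos: [0.4801, 0.2819, 0.0142]
tcp_rot: [0.675, 0.63, 0.28, -0.261]
force: [-0.5, -5.5, 1.7]
opening: 0.0502
grip_force: 2.5
```

Call:
{"name": "play_rows", "arguments": {"motion": [{"tx": 0.001,"ty": 0,"tz": 0.001,"wx": 0,"wy": 0,"wz": 0,"grip": 0.05},{"tx": 0.002,"ty": 0,"tz": 0.002,"wx": 0,"wy": 0,"wz": 0,"grip": 0.05},{"tx": 0.003,"ty": 0,"tz": 0.003,"wx": 0,"wy": 0,"wz": 0,"grip": 0.05}]}}

```text
clock: 9.87
ee_pos: [0.4803, 0.2861, 0.0142]
tcp_rot: [0.675, 0.63, 0.28, -0.261]
force: [-1.4, -5.2, 2.2]
opening: 0.0504
grip_force: 2.6
```

Call:
{"name": "play_rows", "arguments": {"motion": [{"tx": 0.001,"ty": 0,"tz": 0.001,"wx": 0,"wy": 0,"wz": 0,"grip": 0.05},{"tx": 0.002,"ty": 0,"tz": 0.002,"wx": 0,"wy": 0,"wz": 0,"grip": 0.05}]}}

```text
clock: 10.03
ee_pos: [0.4805, 0.2889, 0.0142]
tcp_rot: [0.675, 0.63, 0.28, -0.261]
force: [-0.4, -5.8, 1.9]
opening: 0.0498
grip_force: 2.6
```

Call:
{"name": "play_rows", "arguments": {"motion": [{"tx": 0.001,"ty": 0,"tz": 0.001,"wx": 0,"wy": 0,"wz": 0,"grip": 0.05},{"tx": 0.002,"ty": 0,"tz": 0.002,"wx": 0,"wy": 0,"wz": 0,"grip": 0.05}]}}

```text
clock: 10.2
ee_pos: [0.4807, 0.2915, 0.0141]
tcp_rot: [0.675, 0.63, 0.28, -0.261]
force: [-1.5, -8.8, 4.7]
opening: 0.0499
grip_force: 4.4
```

Call:
{"name": "play_rows", "arguments": {"motion": [{"tx": 0.001,"ty": 0,"tz": 0.001,"wx": 0,"wy": 0,"wz": 0,"grip": 0.05},{"tx": 0.002,"ty": 0,"tz": 0.002,"wx": 0,"wy": 0,"wz": 0,"grip": 0.05}]}}

```text
clock: 10.37
ee_pos: [0.4808, 0.2937, 0.0141]
tcp_rot: [0.675, 0.63, 0.28, -0.261]
force: [-2.3, -14.6, 7.7]
opening: 0.0503
grip_force: 7.1
```

Call:
{"name": "play_rows", "arguments": {"motion": [{"tx": 0,"ty": 0,"tz": 0,"wx": 0,"wy": 0,"wz": 0,"grip": 0.05},{"tx": 0,"ty": 0,"tz": 0,"wx": 0,"wy": 0,"wz": 0,"grip": 0.05}]}}

```text
clock: 10.53
ee_pos: [0.4808, 0.2938, 0.0141]
tcp_rot: [0.676, 0.63, 0.28, -0.261]
force: [-2.5, -9.5, 4.1]
opening: 0.0497
grip_force: 5.1
```

Call:
{"name": "play_rows", "arguments": {"motion": [{"tx": 0.0003,"ty": 0,"tz": 0.0003,"wx": 0,"wy": 0,"wz": 0,"grip": 0.05},{"tx": 0.0006,"ty": 0,"tz": 0.0006,"wx": 0,"wy": 0,"wz": 0,"grip": 0.05},{"tx": 0.0009,"ty": 0,"tz": 0.0009,"wx": 0,"wy": 0,"wz": 0,"grip": 0.05}]}}

```text
clock: 10.78
ee_pos: [0.4808, 0.2945, 0.014]
tcp_rot: [0.676, 0.63, 0.28, -0.26]
force: [-2.7, -16.8, 7.9]
opening: 0.0504
grip_force: 7.9
```

Call:
{"name": "play_rows", "arguments": {"motion": [{"tx": 0,"ty": 0,"tz": 0,"wx": 0,"wy": 0,"wz": 0,"grip": 0.05},{"tx": 0,"ty": 0,"tz": 0,"wx": 0,"wy": 0,"wz": 0,"grip": 0.05},{"tx": 0,"ty": 0,"tz": 0,"wx": 0,"wy": 0,"wz": 0,"grip": 0.05},{"tx": 0,"ty": 0,"tz": 0,"wx": 0,"wy": 0,"wz": 0,"grip": 0.05}]}}

```text
clock: 11.12
ee_pos: [0.4808, 0.2945, 0.014]
tcp_rot: [0.676, 0.63, 0.28, -0.26]
force: [-2.2, -15.2, 7.7]
opening: 0.0499
grip_force: 7.2
```

Spring travel of about 4.8 mm puts the pad at roughly 10 N, and it has been held. I'll back off gently.

Call:
{"name": "play_rows", "arguments": {"motion": [{"tx": -0.0005,"ty": 0,"tz": -0.0005,"wx": 0,"wy": 0,"wz": 0,"grip": 0.05},{"tx": -0.001,"ty": 0,"tz": -0.001,"wx": 0,"wy": 0,"wz": 0,"grip": 0.05},{"tx": -0.0015,"ty": 0,"tz": -0.0015,"wx": 0,"wy": 0,"wz": 0,"grip": 0.05},{"tx": -0.002,"ty": 0,"tz": -0.002,"wx": 0,"wy": 0,"wz": 0,"grip": 0.05},{"tx": -0.0025,"ty": 0,"tz": -0.0025,"wx": 0,"wy": 0,"wz": 0,"grip": 0.05},{"tx": -0.003,"ty": 0,"tz": -0.003,"wx": 0,"wy": 0,"wz": 0,"grip": 0.05},{"tx": -0.004,"ty": 0,"tz": -0.004,"wx": 0,"wy": 0,"wz": 0,"grip": 0.05},{"tx": -0.005,"ty": 0,"tz": -0.005,"wx": 0,"wy": 0,"wz": 0,"grip": 0.05},{"tx": -0.007,"ty": 0,"tz": -0.007,"wx": 0,"wy": 0,"wz": 0,"grip": 0.05},{"tx": -0.01,"ty": 0,"tz": -0.01,"wx": 0,"wy": 0,"wz": 0,"grip": 0.05}]}}

```text
clock: 11.95
ee_pos: [0.4799, 0.2818, 0.0142]
tcp_rot: [0.675, 0.631, 0.28, -0.261]
force: [0.0, 0.6, 0.1]
opening: 0.0499
grip_force: 0.0
```

Call:
{"name": "play_rows", "arguments": {"motion": [{"tx": -0.006,"ty": 0,"tz": -0.006,"wx": 0,"wy": 0,"wz": 0,"grip": 0.05},{"tx": -0.014,"ty": 0,"tz": -0.014,"wx": 0,"wy": 0,"wz": 0,"grip": 0.05},{"tx": -0.024,"ty": 0,"tz": -0.024,"wx": 0,"wy": 0,"wz": 0,"grip": 0.05},{"tx": -0.034,"ty": 0,"tz": -0.034,"wx": 0,"wy": 0,"wz": 0,"grip": 0.05},{"tx": -0.042,"ty": 0,"tz": -0.042,"wx": 0,"wy": 0,"wz": 0,"grip": 0.05},{"tx": -0.045,"ty": 0,"tz": -0.045,"wx": 0,"wy": 0,"wz": 0,"grip": 0.05},{"tx": -0.045,"ty": 0,"tz": -0.045,"wx": 0,"wy": 0,"wz": 0,"grip": 0.05}]}}

```text
clock: 12.53
ee_pos: [0.476, 0.217, 0.0141]
tcp_rot: [0.676, 0.63, 0.28, -0.261]
force: [0.2, 0.3, 0.9]
opening: 0.05
grip_force: 0.0
```

```bash
python3 -c "
from h import *
view('pics/m4.png')
b=cv2.imread('pics/m4.png');p=snapshot('wrist');w=p['color'][:,:,::-1];s=snapshot('scene')['color'][:,:,::-1]
cv2.imwrite('pics/m5.png',np.hstack([cv2.resize(b,(400,240)),cv2.resize(w,(400,250))[:240]]) if 0 else np.vstack([np.hstack([cv2.resize(b,(400,240)),cv2.resize(w,(400,240))]),cv2.resize(s[130:300,200:460],(500,326))[:, :].copy() if 0 else np.hstack([cv2.resize(s[130:300,200:460],(500,326)),np.zeros((326,300,3),np.uint8)])]))
"
```

```text
tcp in dock mm [-104.1    0. ] z 0.0141 F [0.22 0.26 0.93] along -0.27 yaw 85.95 t 12.5333
```

View pics/m5.png

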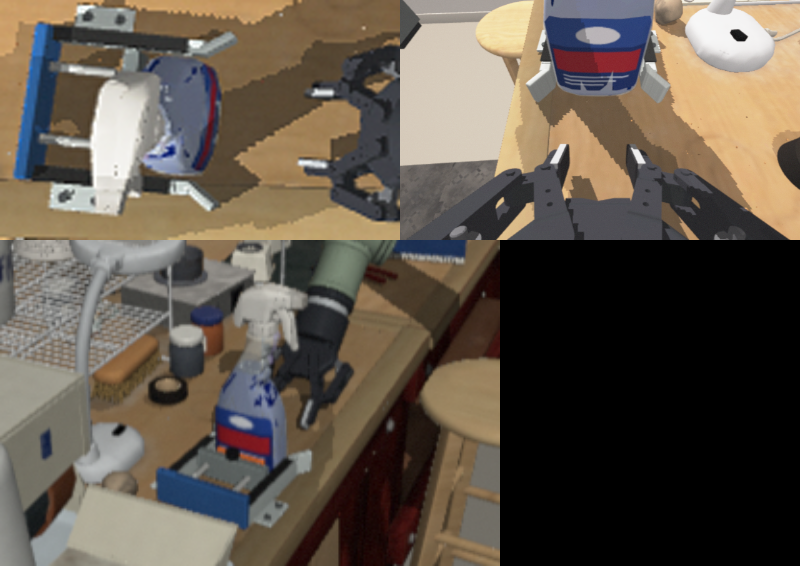

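The bottle stands upright between the rails against the pad, at about (250,430) in the scene crop. The gripper is clear and the bystanders are where they were.

```bash
python3 -c "
from bench import *
print(sign_off())"
```

```text
the job is handed in; nothing more can be done
None
```

The bottle is standing in the dock against the orange pad, after a press I estimate at 10 N from pad travel and wrist force; the gripper is clear, the bystanders look unmoved, and the job is handed in at about 12.5 s.

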